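# Find the key that still snaps and guard it

### The arm

A 6-joint arm with a two-finger parallel gripper is mounted at the origin on a cart in front of the work surface, level with it; the furniture and walls round the work are solid. World frame = base frame: x ahead of the robot, y to its left, z up, the work surface at z = 0. Lengths are in m, angles in rad, forces in N, time in s.
With the tool pointing down it reaches from about 0.35 to 0.925 m from the base axis. Payload 6.4 kg.
Tool frame: the origin (TCP) lies midway between the tips of the shut fingers; the grasp point (between the pads) lies behind it (env.pinch_z is the z of the grasp point in the tool frame, in m); z points along the fingers, y is the line along which they close (so a half turn about z gives the same grasp; the last joint's range is limited). The gripper opens to 94 mm and grips with 3 to 60 N. Pads are 16 mm wide; open, the fingers measure 119 mm over their backs; the gripper's body (75 mm by 177 mm) begins 78 mm behind the grasp point.
Start: joints at [1.146, 0.245, 1.558, -0, 1.339, -0.174], TCP at [0.161, 0.63, 0.205] pointing down, gripper open.
Joint ranges: [-3.13, 3.13], [-1.02, 2.26], [0.13, 2.54], [-0.95, 4.09], [0.21, 2.88], [-2.74, 2.74]. Speed limits (rad/s): [2.57, 2.57, 3.14, 3.14, 3.14, 3.14].

### API

Orientations are given as a unit quaternion [x, y, z, w].
In Python, from plant import env gives the robot as it stands. The module is installed in compiled form; this text tells all that it offers.
- The arm moves only by the tool play_rows, never from a script. Its arguments are lists of equal length, an entry for each row: "rotation": the turn, a rotation vector about the tool's x, y, z in rad, a list of three; "travel": the shift along the tool's x, y, z in m, a list of three; "grip": the closure, from -1 (fully open) to 1 (shut). A call has exactly 5 rows; each row shifts and turns the commanded pose from where the row before left it, along the tool's axes as they then stand; what a row does not reach is not made up. A row lasts 1/10 s, in which the tool goes at most 50 mm and 8.59 degrees, less where a joint would pass 70% of its speed; a pose out of reach is approached as far as the arm can. A call with a gripper value outside its range is refused whole. The fingers move at their own pace and stop on an object; "squeeze" is the grip in N (left out, the last holds). Time passes only in rows, so rows that do not move let the fingers close, or fill a call up. It gives the time, the measured TCP pose, the force, the opening and the grip force at its end, in the units of the state.
- env.read_state(): the state, without advancing time (a new reading comes with each control period).
- env.snapshot(name): name is "side" or "top"; returns (picture, depth): 384x512x3 uint8, red, green, blue; 384x512 float32, m along the optical axis (not along the pixel's ray), 0 where there is no reading.
- env.camera_info(name): a dict with "fx", "fy", "cx", "cy" (pixels), "rvec" (rotation vector, rad) and "tvec" (3), from world to camera coordinates, as OpenCV has them. Camera axes: x right, y down, z forward; pixel columns grow to the right and rows downward; lengths in m; the calibration is good to about 2 mm. A picture is of the moment at which its call begins. camera_info takes no time and is no camera call.
- env.hand_in(): hands the job in; it is judged then, once.
The state is a dict: "t": time; "joint_positions": joint angles; "joint_vel": joint speeds; "tau": joint torques, N m; "tool_pos": TCP position; "ee_rot": TCP orientation; "wrist_force": force on the tool from outside, world axes, zero at the start; "torque": the same for the moment, N m; "finger_gap": finger opening in m; "grip_force": force on a finger pad.
Only numpy, scipy, OpenCV 4.12 (cv2) and the standard library are available. Lean on these libraries where they do the work, as an engineer would, in place of code of your own. Each camera call takes 0.05 s, during which the arm holds its last target. There are 200 camera calls.

### The job

One of the four look-alike keys of the key box still has a working snap; the other three are worn and stay soft. First try the keys gently with the closed fingertips until you feel one snap over and stay in, never pressing harder than about 12 N; then set the guard cap over that key, fully down on the panel and let go, and leave the other things on the worktop where they lie.

Things in the scene. Friction and masses are not known exactly. Their poses are not given: they have to be found in the camera images.
- box: Key box, fixed to the worktop: grey housing 80 x 190 mm (x, y), aluminium top panel 43 mm above the worktop. Origin: centre of its underside; y runs along the row of keys, z up. On the panel stand four steel bezels in a row (24 mm diameter, 5 mm high, 46 mm apart); from each rises a black flat-topped key 15 mm in diameter. Over 15 N from the fingers on a key is damage, and so is over 60 N from the cap on the box.
- place1 (a point): Point on the panel's surface (43 mm above the worktop), at the axis of the first bezel and its key, at the box's +y end (robot's left); z up. The keys look alike. Their tops stand at different, unmeasured heights, 11 to 17 mm above the bezel, so 16 to 22 mm above this point. Which place holds the snap key changes from run to run and cannot be seen.
- place2 (a point): The same point of the second bezel and key. The snap key: pressed straight down it gives way at about 1 N, stiffens quickly to about 4.5 N at 2.5 mm, then gets easier again; once pressed 5.5 mm it goes over, drops by itself to 11 mm below its start, away from the finger, and stays there, its top 0 to 6 mm above the bezel.
- place3 (a point): The same point of the third bezel and key. A soft key: pressed straight down it gives way at 1.5 N and stiffens steadily by 0.8 N per mm without any drop (5.5 N after 5 mm, 6.5 N after 6.2 mm) up to a hard stop after 8 mm, where the force shoots up. It springs fully back when let go.
- place4 (a point): The same point of the fourth bezel and key, at the box's -y end (robot's right).
- cap: Loose guard cap, bare aluminium, 40 g, 41.5 mm high: round skirt 34 mm wide, 17.5 mm high, open below (bore 28 mm, 13.5 mm deep); on it a grip stub 16 mm in diameter with a 19 mm lip at the top. Origin: centre of the lower rim, z up. Over the snapped-in key it goes round the bezel and its rim stands on the panel; over a key that is up it stays at least 2.5 mm too high.
- tweezers_b: Bystander: black tweezers lying on the worktop, 118 x 18 x 10 mm. Origin at the centre of the underside.
- loupe: Bystander: small grey folding loupe with a black lens ring, 52 x 30 x 16 mm. Origin at the centre of the underside.
- note_pad: Bystander: note pad with a red edge, 60 x 105 x 12 mm. Origin at the centre of the underside.
- strip_boat: Bystander: flat boat with a strip of gold-coloured frames, 60 x 210 x 9 mm. Origin at the centre of the underside.
Not all that is in view belongs to the job. Several things have the shape of the cap; the one meant has the colours described above.

How it is judged:
By the outcome, as a careful person would: the job done as asked, in the order asked, and still so for the second after the job is handed in, with the robot touching nothing.
It also fails if it takes over 64 s, if anything falls off the work surface, if the arm or the gripper's body presses on something with over 40 N, if the wrist force passes 120 N, or if a joint passes its speed limit or range.

## Working session

There is one attempt and no reset: what is moved stays moved. The work goes in short steps, Python scripts to look and compute and a tool call to move; the robot and the scene stay as the last step left them, time stands still between calls to the robot, and variables do not carry over. Pictures are saved under pics/ and viewed, at most 10 in all, crops included, and the job is handed in when it is done.

Besides the shell and the picture viewer there is one more tool, called as a command line: name --argument value ..., lists and objects as JSON in quotes. play_rows: Moves the arm, as the interface text tells. Its arguments: {"type":"object","properties":{"rotation":{"type":"array","items":{"type":"array","items":{"type":"number"}}},"travel":{"type":"array","items":{"type":"array","items":{"type":"number"}}},"grip":{"type":"array","items":{"type":"number"}},"squeeze":{"type":"number"}},"required":["rotation","travel","grip"]}

```bash
mkdir -p pics; cat > h.py <<'E'
import numpy as np, cv2
from plant import env
def cam(n):
    c=env.camera_info(n);R=cv2.Rodrigues(np.array(c['rvec'],float))[0];return c,R,np.array(c['tvec'],float).ravel()
def ray(n,u,v,z):
    c,R,t=cam(n);d=R.T@np.array([(u-c['cx'])/c['fx'],(v-c['cy'])/c['fy'],1]);o=-R.T@t
    return o+d*(z-o[2])/d[2]
def cloud(n,D):
    c,R,t=cam(n);v,u=np.mgrid[:D.shape[0],:D.shape[1]]
    P=np.stack([(u-c['cx'])/c['fx']*D,(v-c['cy'])/c['fy']*D,D],-1)
    return (P-t)@R
def proj(n,p):
    c,R,t=cam(n);q=R@np.array(p)+t;return np.array([c['fx']*q[0]/q[2]+c['cx'],c['fy']*q[1]/q[2]+c['cy']])
def snap(n,name):
    p,d=env.snapshot(n);cv2.imwrite(f'pics/{name}.png',p[...,::-1]);np.save(f'pics/{name}.npy',d);return p,d
E
python3 - <<'E'
from h import *
s=env.read_state();print(s,env.pinch_z)
for n in('top','side'):
    snap(n,n+'0');c,R,t=cam(n);print(n,c['fx'],-R.T@t,R[2])
a=cv2.imread('pics/top0.png');b=cv2.imread('pics/side0.png')
cv2.imwrite('pics/a.png',cv2.resize(a,(800,600)))
E
```

```text
{'t': 0.0, 'joint_positions': array([ 1.14593100e+00,  2.45798813e-01,  1.55898802e+00, -5.74708842e-06,
        1.33866820e+00, -1.74104826e-01]), 'joint_vel': array([-0.0005949 , -0.0011022 ,  0.00040946,  0.00042795,  0.00056528,
       -0.00029556]), 'tau': array([-2.04564887e-03, -4.15828514e+01, -3.14604986e+01,  6.84479973e-02,
        3.31892527e-02, -1.64925841e-04]), 'tool_pos': array([0.16104557, 0.62912986, 0.20436908]), 'ee_rot': array([ 1.25051297e-01,  9.92149841e-01, -8.90568080e-04, -2.72056515e-04]), 'wrist_force': array([-0.58200074, -0.47408589, -0.02236565]), 'torque': array([ 0.03219634, -0.00511928,  0.04459399]), 'grip_force': 0.0, 'finger_gap': 0.09396077652378904} -0.0188
top 407.4753191973633 [ 0.22757322 -0.17918662  1.40575713] [ 0.21491143  0.05108164 -0.97529675]
side 396.3257529765432 [ 0.54048731 -0.81317278  0.9450946 ] [ 0.02126591  0.63317232 -0.77371866]
```

View pics/a.png

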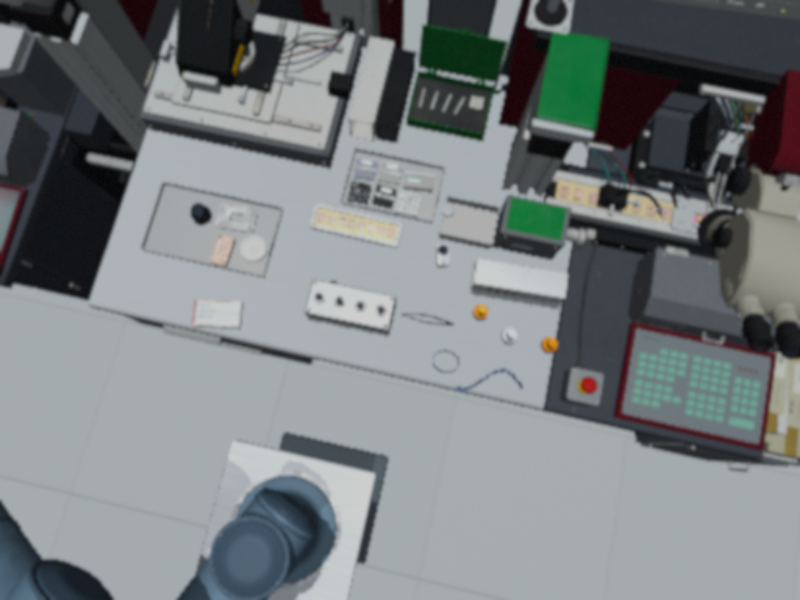

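View pics/side0.png

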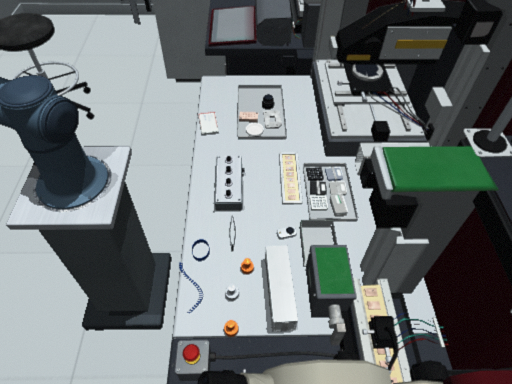

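The top view (800x600) shows the key box at (350,306). The side view (512x384) shows it at (229,182). Three things have the cap's shape, at these pixels:
- Orange: side (247,265), top (481,311).
- Bare aluminium: side (232,291), top (510,335).
- Orange: side (231,327), top (550,345).

By the description I choose the aluminium one. Next I check it in a close crop and measure.

```bash
python3 - <<'E'
from h import *
a=cv2.imread('pics/top0.png');b=cv2.imread('pics/side0.png')
A=cv2.resize(a[170:235,190:360],None,fx=4.6,fy=4.6,interpolation=cv2.INTER_CUBIC)   # 782x299
B=cv2.resize(b[145:315,200:270],None,fx=3.5,fy=3.5,interpolation=cv2.INTER_CUBIC)
B=cv2.rotate(B,cv2.ROTATE_90_COUNTERCLOCKWISE) # 595x245
im=np.zeros((560,800,3),np.uint8);im[:A.shape[0],:A.shape[1]]=A;im[305:305+B.shape[0],:B.shape[1]]=B
cv2.imwrite('pics/b.png',im)
for n,(x0,x1,y0,y1) in dict(top=(300,355,190,235),side=(205,265,250,312)).items():
    D=np.load(f'pics/{n}0.npy');P=cloud(n,D);S=P[y0:y1,x0:x1]
    m=((S[...,2]>.012)&(S[...,2]<.08)).astype(np.uint8)
    k,l,st,ce=cv2.connectedComponentsWithStats(m)
    for i in range(1,k):
        if st[i,4]>8:
            q=S[l==i];print(n,ce[i]+[x0,y0],st[i,4],q.min(0).round(3),q.max(0).round(3))
for n,(x0,x1,y0,y1) in dict(top=(190,260,170,220),side=(205,250,145,220)).items():
    D=np.load(f'pics/{n}0.npy');P=cloud(n,D)[y0:y1,x0:x1];img=cv2.imread(f'pics/{n}0.png')[y0:y1,x0:x1]
    m=(abs(P[...,2]-.043)<.006)&(P[...,1]>-.5);q=P[m][:,:2].astype(np.float32);print(n,'panel',cv2.minAreaRect(q),np.median(P[m],0))
    m=(P[...,2]>.052)&(P[...,2]<.08)
    k,l,st,ce=cv2.connectedComponentsWithStats(m.astype(np.uint8))
    for i in range(1,k):
        if st[i,4]>4:print(n,'hi',ce[i]+[x0,y0],st[i,4],P[l==i].mean(0).round(3),P[l==i][:,2].max().round(3))
    d=(img.max(2)<70).astype(np.uint8);k,l,st,ce=cv2.connectedComponentsWithStats(d)
    for i in range(1,k):
        if 6<st[i,4]<200:print(n,'dark',ce[i]+[x0,y0],st[i,2:5],ray(n,*(ce[i]+[x0,y0]),.062).round(4))
E
```

```text
top [346.86956522 190.86956522] 46 [ 0.592 -0.463  0.013] [ 0.598 -0.397  0.056]
top [307.50684932 199.17808219] 73 [ 0.523 -0.325  0.014] [ 0.555 -0.293  0.045]
top [325.77631579 214.55263158] 76 [ 0.483 -0.397  0.012] [ 0.517 -0.364  0.047]
top [350.93846154 220.35384615] 65 [ 0.484 -0.48   0.015] [ 0.516 -0.454  0.049]
side [207.  253.7] 10 [ 0.431 -0.28   0.013] [ 0.44  -0.261  0.022]
side [246.92086331 265.36690647] 139 [ 0.527 -0.326  0.012] [ 0.558 -0.297  0.044]
side [231.73856209 291.81045752] 153 [ 0.487 -0.399  0.012] [ 0.519 -0.368  0.045]
top panel ((0.4847300350666046, -0.02464563399553299), (0.08022722601890564, 0.18888960778713226), 0.490278959274292) [ 0.48163498 -0.02593405  0.04285523]
top hi [203.52941176 189.88235294] 17 [0.483 0.044 0.059] 0.064
top hi [216.88235294 192.41176471] 17 [ 0.484 -0.002  0.063] 0.069
top hi [230.17647059 195.17647059] 17 [ 0.485 -0.048  0.06 ] 0.063
top hi [243.72222222 198.11111111] 18 [ 0.485 -0.095  0.061] 0.067
side panel ((0.4880937933921814, -0.026356443762779236), (0.079212985932827, 0.19068269431591034), 1.3127257823944092) [ 0.48959734 -0.03668397  0.0430465 ]
side hi [228.47368421 157.89473684] 19 [0.487 0.043 0.057] 0.064
side hi [228.10714286 168.53571429] 28 [ 0.487 -0.004  0.061] 0.069
side hi [228.08 180.48] 25 [ 0.488 -0.049  0.058] 0.063
side hi [228.07692308 192.30769231] 26 [ 0.489 -0.096  0.06 ] 0.066
side dark [228.26666667 158.33333333] [ 4  5 15] [0.4868 0.0371 0.062 ]
side dark [228.10526316 168.94736842] [ 5  6 19] [ 0.4874 -0.0071  0.062 ]
side dark [242.42857143 169.71428571] [2 4 7] [ 0.5305 -0.0105  0.062 ]
side dark [227.6875 180.625 ] [ 4  6 16] [ 0.4873 -0.0534  0.062 ]
side dark [227.57142857 192.38095238] [ 4  6 21] [ 0.488  -0.0978  0.062 ]
side dark [228.02439024 206.4695122 ] [ 27   8 164] [ 0.4905 -0.1483  0.062 ]
```

View pics/b.png

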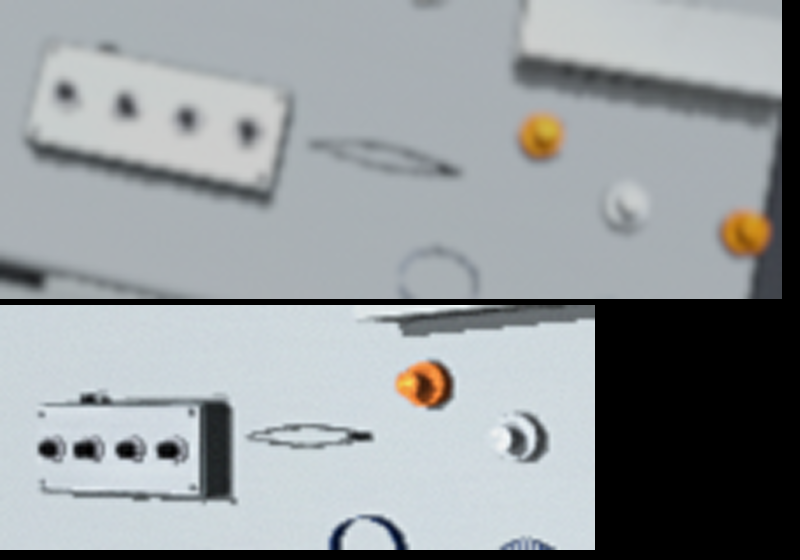

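Crop b.png shows the choice clearly. The bare aluminium cap is at crop (627,205) and (520,437), which puts it at about (0.501,-0.382). The orange decoys sit either side of it. The four keys are at x≈0.486, y≈0.043, -0.003, -0.049 and -0.095. I'll square up the tool and move over the keys with the fingers shut.

play_rows --rotation '[[0,0,-0.125],[0,0,-0.126],[0,0,0],[0,0,0],[0,0,0]]' --travel '[[0,0,0],[0,0,0],[-0.022,-0.039,0],[-0.022,-0.039,0],[-0.022,-0.039,0]]' --grip '[1,1,1,1,1]' --squeeze 10

```text
t: 0.6
tool_pos: [0.2275, 0.5111, 0.2047]
ee_rot: [-0.001, 1.0, -0.0, -0.0]
wrist_force: [0.8, 0.1, 0.1]
finger_gap: 0.0577
grip_force: 0.0
```

play_rows --rotation '[[0,0,0],[0,0,0],[0,0,0],[0,0,0],[0,0,0]]' --travel '[[-0.022,-0.039,0],[-0.022,-0.039,0],[-0.022,-0.039,0],[-0.022,-0.039,0],[-0.022,-0.039,0]]' --grip '[1,1,1,1,1]'

```text
t: 1.1
tool_pos: [0.3376, 0.316, 0.2052]
ee_rot: [-0.0, 1.0, -0.0, -0.0]
wrist_force: [0.6, 0.1, 0.4]
finger_gap: 0.0171
grip_force: 0.0
```

play_rows --rotation '[[0,0,0],[0,0,0],[0,0,0],[0,0,0],[0,0,0]]' --travel '[[-0.022,-0.039,0],[-0.022,-0.039,0],[-0.022,-0.039,0],[-0.022,-0.039,0],[0,0,0]]' --grip '[1,1,1,1,1]'

```text
t: 1.6
tool_pos: [0.4271, 0.158, 0.2054]
ee_rot: [0.003, 1.0, -0.0, 0.0]
wrist_force: [0.4, 0.4, -0.0]
finger_gap: 0.0007
grip_force: 0.0
```

play_rows --rotation '[[0,0,0],[0,0,0],[0,0,0],[0,0,0],[0,0,0]]' --travel '[[-0.02,-0.038,0],[-0.02,-0.038,0],[-0.019,-0.038,0.03],[0,0,0.045],[0,0,0.045]]' --grip '[1,1,1,1,1]'

```text
t: 2.1
tool_pos: [0.4843, 0.0489, 0.0857]
ee_rot: [0.001, 1.0, 0.0, 0.001]
wrist_force: [0.7, 0.5, -0.1]
finger_gap: 0.0004
grip_force: 0.0
```

play_rows --rotation '[[0,0,0],[0,0,0],[0,0,0],[0,0,0],[0,0,0]]' --travel '[[0,0,0.01],[0,0,0],[0,0,0],[0,0,0],[0,0,0]]' --grip '[1,1,1,1,1]'

```text
t: 2.6
tool_pos: [0.4852, 0.0493, 0.0787]
ee_rot: [-0.0, 1.0, -0.0, 0.002]
wrist_force: [0.1, 0.0, 0.0]
finger_gap: 0.0005
grip_force: 0.0
```

```bash
python3 - <<'E'
from h import *
print(env.read_state()['tool_pos'],env.read_state()['wrist_force'])
p,d=snap('side','side1')
cv2.imwrite('pics/c.png',cv2.resize(p[120:220,180:290,::-1],None,fx=5,fy=5,interpolation=cv2.INTER_CUBIC))
E
```

```text
[0.48520007 0.04929674 0.0786839 ] [0.08771182 0.02768776 0.00880095]
```

View pics/c.png

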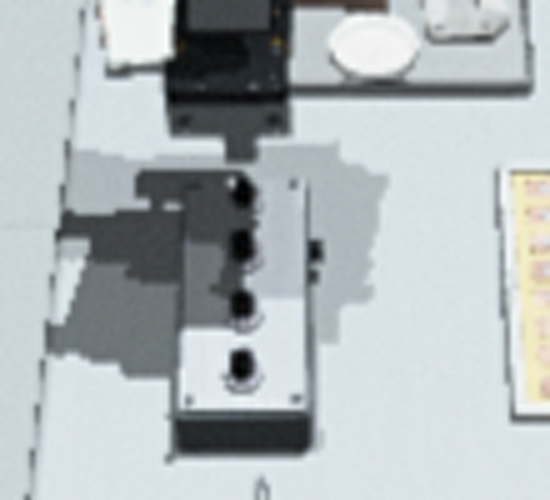

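Picture c shows the fingertips at (240,160), just above and slightly behind the first key at (243,190). I'll shift about 6 mm towards -y and lower stepwise.

play_rows --rotation '[[0,0,0],[0,0,0],[0,0,0],[0,0,0],[0,0,0]]' --travel '[[-0.001,-0.006,0.004],[0,0,0.004],[0,0,0.003],[0,0,0.001],[0,0,0]]' --grip '[1,1,1,1,1]'

```text
t: 3.15
tool_pos: [0.4844, 0.0432, 0.0642]
ee_rot: [-0.0, 1.0, 0.0, -0.0]
wrist_force: [-0.2, 0.3, 0.2]
finger_gap: 0.0006
grip_force: 0.0
```

play_rows --rotation '[[0,0,0],[0,0,0],[0,0,0],[0,0,0],[0,0,0]]' --travel '[[0,0,0.001],[0,0,0.001],[0,0,0.001],[0,0,0],[0,0,0]]' --grip '[1,1,1,1,1]'

```text
t: 3.65
tool_pos: [0.4847, 0.0432, 0.0616]
ee_rot: [-0.0, 1.0, 0.0, 0.0]
wrist_force: [0.0, -0.1, -0.1]
finger_gap: 0.0004
grip_force: 0.0
```

play_rows --rotation '[[0,0,0],[0,0,0],[0,0,0],[0,0,0],[0,0,0]]' --travel '[[0,0,0.001],[0,0,0.001],[0,0,0.001],[0,0,0],[0,0,0]]' --grip '[1,1,1,1,1]'

```text
t: 4.15
tool_pos: [0.4848, 0.0432, 0.0588]
ee_rot: [-0.0, 1.0, -0.0, 0.0]
wrist_force: [-0.2, 0.4, 2.4]
finger_gap: 0.0009
grip_force: 0.9
```

play_rows --rotation '[[0,0,0],[0,0,0],[0,0,0],[0,0,0],[0,0,0]]' --travel '[[0,0,0.001],[0,0,0.001],[0,0,0],[0,0,0],[0,0,0]]' --grip '[1,1,1,1,1]'

```text
t: 4.65
tool_pos: [0.4848, 0.0432, 0.0567]
ee_rot: [-0.0, 1.0, -0.0, 0.0]
wrist_force: [-1.5, -0.2, 3.5]
finger_gap: 0.0007
grip_force: 1.7
```

play_rows --rotation '[[0,0,0],[0,0,0],[0,0,0],[0,0,0],[0,0,0]]' --travel '[[0,0,0.001],[0,0,0.001],[0,0,0],[0,0,0],[0,0,0]]' --grip '[1,1,1,1,1]'

```text
t: 5.15
tool_pos: [0.4848, 0.0432, 0.0548]
ee_rot: [-0.0, 1.0, -0.0, 0.0]
wrist_force: [-1.4, 0.0, 4.9]
finger_gap: 0.0006
grip_force: 2.5
```

play_rows --rotation '[[0,0,0],[0,0,0],[0,0,0],[0,0,0],[0,0,0]]' --travel '[[0,0,0.001],[0,0,0.001],[0,0,0],[0,0,0],[0,0,0]]' --grip '[1,1,1,1,1]'

```text
t: 5.65
tool_pos: [0.4848, 0.0432, 0.0529]
ee_rot: [-0.0, 1.0, -0.0, -0.0]
wrist_force: [-2.2, 0.1, 6.2]
finger_gap: 0.0006
grip_force: 3.2
```

Key 1 is soft: 6.2 N after about 6.5 mm, rising steadily. On to key 2, which stands about 5 mm higher.

play_rows --rotation '[[0,0,0],[0,0,0],[0,0,0],[0,0,0],[0,0,0]]' --travel '[[0,0,-0.026],[-0.001,-0.023,0],[-0.001,-0.023,0],[0,0,0],[0,0,0.009]]' --grip '[1,1,1,1,1]'

```text
t: 6.15
tool_pos: [0.4874, -0.0029, 0.0699]
ee_rot: [0.0, 1.0, -0.0, 0.001]
wrist_force: [-0.1, 0.9, 0.0]
finger_gap: 0.0009
grip_force: 0.0
```

play_rows --rotation '[[0,0,0],[0,0,0],[0,0,0],[0,0,0],[0,0,0]]' --travel '[[0,0,0.001],[0,0,0.001],[0,0,0.001],[0,0,0],[0,0,0]]' --grip '[1,1,1,1,1]'

```text
t: 6.65
tool_pos: [0.4868, -0.0026, 0.0667]
ee_rot: [-0.0, 1.0, -0.0, 0.0]
wrist_force: [0.0, -0.0, -0.3]
finger_gap: 0.0005
grip_force: 0.0
```

play_rows --rotation '[[0,0,0],[0,0,0],[0,0,0],[0,0,0],[0,0,0]]' --travel '[[0,0,0.001],[0,0,0.001],[0,0,0],[0,0,0],[0,0,0]]' --grip '[1,1,1,1,1]'

```text
t: 7.15
tool_pos: [0.4867, -0.0028, 0.0647]
ee_rot: [-0.0, 1.0, -0.0, 0.0]
wrist_force: [0.6, 0.1, -0.2]
finger_gap: 0.0008
grip_force: 0.0
```

play_rows --rotation '[[0,0,0],[0,0,0],[0,0,0],[0,0,0],[0,0,0]]' --travel '[[0,0,0.001],[0,0,0.001],[0,0,0],[0,0,0],[0,0,0]]' --grip '[1,1,1,1,1]'

```text
t: 7.65
tool_pos: [0.4869, -0.0029, 0.0628]
ee_rot: [-0.0, 1.0, -0.0, 0.0]
wrist_force: [-0.1, -0.8, 2.9]
finger_gap: 0.001
grip_force: 1.4
```

play_rows --rotation '[[0,0,0],[0,0,0],[0,0,0],[0,0,0],[0,0,0]]' --travel '[[0,0,0.001],[0,0,0.001],[0,0,0],[0,0,0],[0,0,0]]' --grip '[1,1,1,1,1]'

```text
t: 8.15
tool_pos: [0.4869, -0.0028, 0.0607]
ee_rot: [-0.0, 1.0, -0.0, 0.0]
wrist_force: [0.4, -0.2, 3.4]
finger_gap: 0.0005
grip_force: 1.7
```

play_rows --rotation '[[0,0,0],[0,0,0],[0,0,0],[0,0,0],[0,0,0]]' --travel '[[0,0,0.001],[0,0,0.001],[0,0,0],[0,0,0],[0,0,0]]' --grip '[1,1,1,1,1]'

```text
t: 8.65
tool_pos: [0.4863, -0.0027, 0.0582]
ee_rot: [-0.0, 1.0, 0.0, -0.0]
wrist_force: [-0.6, 0.1, 0.5]
finger_gap: 0.0006
grip_force: 0.0
```

Key 2 read 2.9 N, then 3.4 N, then about 0 at 6.3 mm: it went over. I lift off, move towards the cap with the fingers half open, and look.

play_rows --rotation '[[0,0,0],[0,0,0],[0,0,0],[0,0,0],[0,0,0]]' --travel '[[0,0,-0.035],[0,0,-0.035],[-0.002,-0.045,0],[-0.002,-0.045,0],[-0.002,-0.045,0]]' --grip '[1,1,0,0,0]'

```text
t: 9.15
tool_pos: [0.4928, -0.1391, 0.1291]
ee_rot: [-0.001, 1.0, -0.0, 0.0]
wrist_force: [1.0, 0.5, 0.3]
finger_gap: 0.0213
grip_force: 0.0
```

play_rows --rotation '[[0,0,0],[0,0,0],[0,0,0],[0,0,0],[0,0,0]]' --travel '[[-0.002,-0.049,0],[-0.002,-0.049,0],[-0.002,-0.049,0],[-0.002,-0.049,0],[-0.002,-0.048,0]]' --grip '[0,0,0,0,0]'

```text
t: 9.65
tool_pos: [0.5024, -0.3838, 0.1283]
ee_rot: [0.0, 1.0, 0.0, -0.0]
wrist_force: [0.1, 0.6, 0.5]
finger_gap: 0.0471
grip_force: 0.0
```

```bash
python3 - <<'E'
from h import *
s=env.read_state();print(s['tool_pos'],s['finger_gap'])
pt,dt=snap('top','top2');ps,ds=snap('side','side2')
im=np.zeros((560,800,3),np.uint8)
A=cv2.resize(pt[170:235,190:360,::-1],None,fx=4.6,fy=4.6,interpolation=cv2.INTER_CUBIC)
B=cv2.rotate(cv2.resize(ps[145:315,200:270,::-1],None,fx=3.5,fy=3.5,interpolation=cv2.INTER_CUBIC),cv2.ROTATE_90_COUNTERCLOCKWISE)
im[:A.shape[0],:A.shape[1]]=A;im[305:305+B.shape[0],:B.shape[1]]=B;cv2.imwrite('pics/d.png',im)
for n,D,(x0,x1,y0,y1) in(('top',dt,(190,260,170,220)),('side',ds,(205,250,145,205))):
    P=cloud(n,D)[y0:y1,x0:x1];m=(P[...,2]>.0475)&(P[...,2]<.08)
    k,l,st,ce=cv2.connectedComponentsWithStats(m.astype(np.uint8))
    for i in range(1,k):
        if st[i,4]>4:print(n,ce[i]+[x0,y0],st[i,4],P[l==i].mean(0).round(4),P[l==i][:,2].max().round(3),((P[l==i].min(0)+P[l==i].max(0))/2).round(4))
E
```

```text
[ 0.50240057 -0.38378945  0.1283407 ] 0.047086600613955025
top [204.35294118 190.08823529] 34 [0.4839 0.0424 0.0538] 0.061 [0.4872 0.0441 0.0545]
top [217.24 193.04] 25 [ 0.4841 -0.0024  0.0511] 0.058 [ 0.4834 -0.0021  0.0529]
top [230.03703704 195.44444444] 27 [ 0.4849 -0.0472  0.0555] 0.066 [ 0.4871 -0.0461  0.0572]
top [243.45833333 198.375     ] 24 [ 0.4846 -0.0939  0.0578] 0.066 [ 0.4878 -0.0931  0.0567]
```

View pics/d.png

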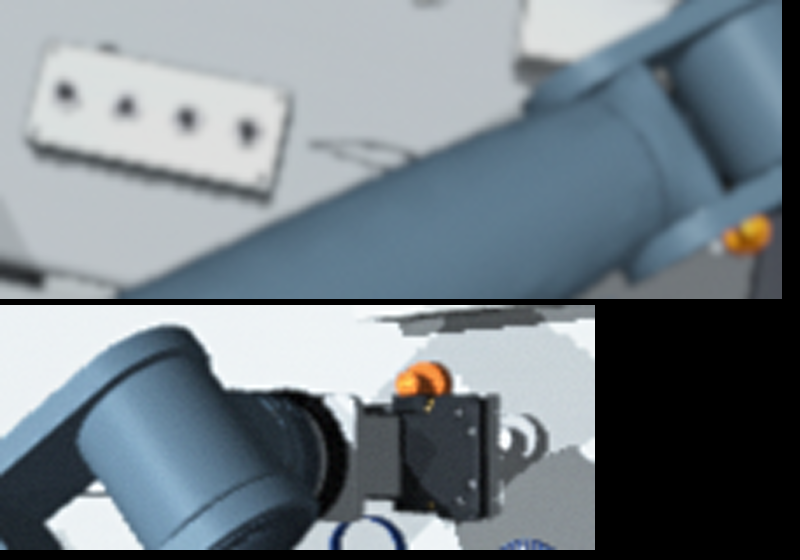

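Picture d shows the second key (top crop (125,105)) now lower: its measured top fell from 69 to 58 mm while the others stayed up. The cap is untouched under the gripper at (520,437). I lower to the stub.

play_rows --rotation '[[0,0,0],[0,0,0],[0,0,0],[0,0,0],[0,0,0]]' --travel '[[0.001,0.0015,0.035],[0,0,0.035],[0,0,0.025],[0,0,0.012],[0,0,0]]' --grip '[0,0,0,0,0]'

```text
t: 10.25
tool_pos: [0.5008, -0.3787, 0.0197]
ee_rot: [-0.0, 1.0, 0.001, -0.001]
wrist_force: [0.7, -0.4, 0.4]
finger_gap: 0.0473
grip_force: 0.0
```

play_rows --rotation '[[0,0,0],[0,0,0],[0,0,0],[0,0,0],[0,0,0]]' --travel '[[0,0,0],[0,0,0],[0,0,0],[0,0,0],[0,0,0]]' --grip '[0.3,0.3,0.3,0.3,0.3]'

```text
t: 10.75
tool_pos: [0.502, -0.3805, 0.0222]
ee_rot: [-0.0, 1.0, -0.0, 0.0]
wrist_force: [-0.5, -0.5, 0.2]
finger_gap: 0.0332
grip_force: 0.0
```

```bash
python3 - <<'E'
from h import *
s=env.read_state();print(s['tool_pos'],s['finger_gap'],s['wrist_force'])
ps,ds=snap('side','side3')
cv2.imwrite('pics/e.png',cv2.resize(ps[230:330,190:300,::-1],None,fx=6,fy=6,interpolation=cv2.INTER_CUBIC))
E
```

```text
[ 0.50203069 -0.38053117  0.02222045] 0.03320483015945071 [-0.52400982 -0.53238102  0.2293676 ]
```

View pics/e.png

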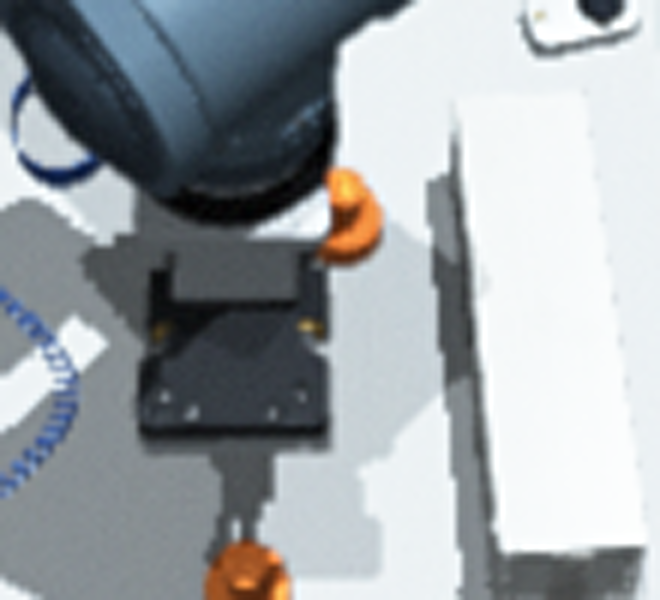

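Picture e shows the gripper over the cap, with the near finger at (245,490). The orange caps at (350,215) and (247,575) are clear of it. I go down 2.5 mm and close.

play_rows --rotation '[[0,0,0],[0,0,0],[0,0,0],[0,0,0],[0,0,0]]' --travel '[[0,0,0.0025],[0,0,0],[0,0,0],[0,0,0],[0,0,0]]' --grip '[0.3,0.5,0.6,1,1]' --squeeze 20

```text
t: 11.3
tool_pos: [0.5018, -0.3803, 0.0191]
ee_rot: [-0.0, 1.0, 0.0, -0.0]
wrist_force: [0.2, 0.1, -1.4]
finger_gap: 0.0154
grip_force: 20.0
```

play_rows --rotation '[[0,0,0],[0,0,0],[0,0,0],[0,0,0],[0,0,0]]' --travel '[[0,0,0],[0,0,0],[0,0,0],[0,0,0],[0,0,0]]' --grip '[1,1,1,1,1]'

```text
t: 11.8
tool_pos: [0.5018, -0.3803, 0.0191]
ee_rot: [-0.0, 1.0, 0.0, -0.0]
wrist_force: [-1.1, -0.2, -1.0]
finger_gap: 0.0152
grip_force: 20.0
```

Gap 15.2 mm at 20 N: the stub is held under its lip. I lift and carry it over the snapped key.

play_rows --rotation '[[0,0,0],[0,0,0],[0,0,0],[0,0,0],[0,0,0]]' --travel '[[0,0,-0.03],[0,0,-0.04],[0,0,-0.03],[0.002,0.04,0],[0.002,0.042,0]]' --grip '[1,1,1,1,1]'

```text
t: 12.3
tool_pos: [0.4984, -0.2989, 0.1209]
ee_rot: [0.001, 1.0, -0.001, 0.001]
wrist_force: [0.3, 0.4, -0.7]
finger_gap: 0.0156
grip_force: 20.0
```

play_rows --rotation '[[0,0,0],[0,0,0],[0,0,0],[0,0,0],[0,0,0]]' --travel '[[0.002,0.042,0],[0.002,0.042,0],[0.002,0.042,0],[0.002,0.042,0],[0.002,0.042,0]]' --grip '[1,1,1,1,1]'

```text
t: 12.8
tool_pos: [0.4874, -0.0867, 0.1193]
ee_rot: [0.0, 1.0, -0.0, 0.0]
wrist_force: [0.1, -0.7, -0.7]
finger_gap: 0.0159
grip_force: 20.0
```

play_rows --rotation '[[0,0,0],[0,0,0],[0,0,0],[0,0,0],[0,0,0]]' --travel '[[0.001,0.042,0],[0,0.03,0],[0,0.014,0],[0,0,0.02],[0,0,0]]' --grip '[1,1,1,1,1]'

```text
t: 13.3
tool_pos: [0.4851, -0.002, 0.0972]
ee_rot: [-0.0, 1.0, 0.0, -0.002]
wrist_force: [-0.3, 0.7, -1.4]
finger_gap: 0.0159
grip_force: 20.0
```

```bash
python3 - <<'E'
from h import *
s=env.read_state();print(s['tool_pos'],s['finger_gap'],s['wrist_force'])
p,d=snap('side','side4');q,e=snap('top','top4')
im=np.zeros((600,800,3),np.uint8)
x=cv2.resize(p[120:220,190:270,::-1],None,fx=6,fy=6,interpolation=cv2.INTER_CUBIC);im[:600,:480]=x
x=cv2.resize(q[160:230,190:250,::-1],None,fx=5,fy=5,interpolation=cv2.INTER_CUBIC);im[:350,490:790]=x
cv2.imwrite('pics/f.png',im)
E
```

```text
[ 0.48512458 -0.00200496  0.09721269] 0.01590551140372848 [-0.25060154  0.65664234 -1.4465517 ]
```

View pics/f.png

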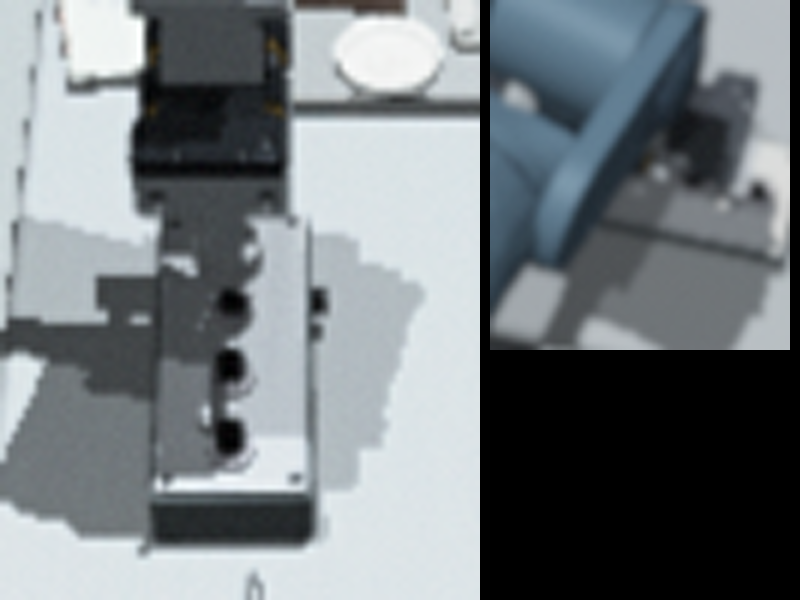

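```bash
python3 - <<'E'
from h import *
from scipy.optimize import least_squares
def fit(q,r,c0):
    f=least_squares(lambda c:np.hypot(*(q[:,:2]-c).T)-r,c0,loss='soft_l1',f_scale=.001);return f.x.round(4),np.sqrt(np.mean(f.fun**2)).round(4)
P=cloud('side',np.load('pics/side4.npy'));I=cv2.imread('pics/side4.png')
m=(P[...,2]>.079)&(P[...,2]<.0935)&(abs(P[...,0]-.487)<.03)&(abs(P[...,1]+.002)<.03)
q=P[m];v,u=np.nonzero(m)
dark=I[m].max(1)<60
o=np.lexsort((u,v))
for i in o:print(u[i],v[i],q[i].round(4),I[v[i],u[i]].max())
print(len(q),'cap',fit(q,.017,[.486,-.002]))
P0=cloud('side',np.load('pics/side0.npy'))
for y in(.0435,-.0025,-.0485,-.0945):
    n=(P0[...,2]>.0515)&(P0[...,2]<.0575)&(abs(P0[...,0]-.487)<.015)&(abs(P0[...,1]-y)<.015)
    t=(P0[...,2]>.058)&(abs(P0[...,0]-.487)<.015)&(abs(P0[...,1]-y)<.015)
    k=P0[n];print('key',len(k),fit(k,.0075,[.487,y]) if len(k)>2 else '',P0[t].mean(0).round(4),((P0[t].min(0)+P0[t].max(0))/2).round(4))
E
```

```text
223 159 [0.4732 0.0046 0.0931] 75
232 160 [4.999e-01 2.000e-04 9.320e-02] 144
222 162 [ 0.4705 -0.0059  0.0913] 91
233 162 [ 0.5029 -0.0056  0.0907] 138
222 163 [ 0.4703 -0.0057  0.0867] 128
223 163 [ 0.4737 -0.0118  0.0932] 77
232 163 [ 0.5001 -0.01    0.091 ] 96
233 163 [ 0.5028 -0.0049  0.0857] 125
223 164 [ 0.4735 -0.0121  0.0892] 76
224 164 [ 0.4767 -0.0146  0.0919] 67
229 164 [ 0.4914 -0.0157  0.0929] 71
231 164 [ 0.4972 -0.0138  0.0909] 82
232 164 [ 0.5001 -0.0127  0.0897] 85
233 164 [ 0.5029 -0.0101  0.0869] 138
223 165 [ 0.4733 -0.0112  0.0839] 79
224 165 [ 0.4765 -0.0155  0.0885] 68
225 165 [ 0.4794 -0.0149  0.0879] 74
226 165 [ 0.4825 -0.0169  0.09  ] 71
227 165 [ 0.4855 -0.0179  0.091 ] 70
228 165 [ 0.4886 -0.0197  0.093 ] 72
229 165 [ 0.4914 -0.0183  0.0914] 69
230 165 [ 0.4943 -0.0167  0.0897] 71
231 165 [ 0.497  -0.0125  0.0852] 76
232 165 [ 0.4998 -0.0106  0.0831] 103
233 165 [ 0.5026 -0.0077  0.08  ] 163
224 166 [ 0.4763 -0.0144  0.083 ] 69
225 166 [ 0.4793 -0.0156  0.0843] 72
226 166 [ 0.4823 -0.0162  0.0849] 73
227 166 [ 0.4853 -0.0172  0.086 ] 74
228 166 [ 0.4882 
[... 238 characters left out ...]
6] 69
227 167 [ 0.4852 -0.0185  0.0831] 66
228 167 [ 0.4881 -0.0175  0.0819] 66
229 167 [ 0.4911 -0.0191  0.0836] 70
231 167 [ 0.4969 -0.0157  0.08  ] 168
227 168 [ 0.4851 -0.0189  0.0791] 35
228 168 [ 0.488  -0.019   0.0792] 32
42 cap (array([ 0.4868, -0.0013]), np.float64(0.0012))
key 11 (array([0.4893, 0.0458]), np.float64(0.0019)) [0.4873 0.0439 0.0603] [0.4873 0.0447 0.0613]
key 6 (array([ 0.4888, -0.0019]), np.float64(0.0009)) [ 0.4875 -0.0032  0.0628] [ 0.487  -0.0029  0.0637]
key 10 (array([ 0.4878, -0.0472]), np.float64(0.0025)) [ 0.4877 -0.0464  0.0604] [ 0.488  -0.0451  0.0608]
key 7 (array([ 0.4882, -0.0936]), np.float64(0.001)) [ 0.4894 -0.0952  0.0625] [ 0.4891 -0.0958  0.0629]
```

In the side view the cap axis fits at (0.4868,-0.0013). The bezel 2 axis is about (0.4878,-0.002), so I shift about 1 mm and lower carefully. Seated TCP z should be about 0.062, and a bezel hit would show at about 0.067.

play_rows --rotation '[[0,0,0],[0,0,0],[0,0,0],[0,0,0],[0,0,0]]' --travel '[[-0.001,-0.0005,0.01],[0,0,0.01],[0,0,0.006],[0,0,0],[0,0,0]]' --grip '[1,1,1,1,1]'

```text
t: 13.9
tool_pos: [0.4876, -0.0029, 0.0729]
ee_rot: [-0.0, 1.0, 0.0, -0.0]
wrist_force: [-0.0, 0.0, 0.2]
finger_gap: 0.0154
grip_force: 20.0
```

play_rows --rotation '[[0,0,0],[0,0,0],[0,0,0],[0,0,0],[0,0,0]]' --travel '[[0,0,0.001],[0,0,0.001],[0,0,0.001],[0,0,0.001],[0,0,0]]' --grip '[1,1,1,1,1]'

```text
t: 14.4
tool_pos: [0.4876, -0.0028, 0.069]
ee_rot: [-0.0, 1.0, 0.0, -0.0]
wrist_force: [0.3, -0.2, 0.6]
finger_gap: 0.0153
grip_force: 20.0
```

play_rows --rotation '[[0,0,0],[0,0,0],[0,0,0],[0,0,0],[0,0,0]]' --travel '[[0.0015,0,0],[0,0,0.001],[0,0,0.001],[0,0,0.001],[0,0,0]]' --grip '[1,1,1,1,1]'

```text
t: 14.9
tool_pos: [0.4864, -0.0028, 0.0664]
ee_rot: [-0.0, 1.0, 0.0, 0.0]
wrist_force: [-1.0, 0.2, 1.6]
finger_gap: 0.0155
grip_force: 20.0
```

play_rows --rotation '[[0,0,0],[0,0,0],[0,0,0],[0,0,0],[0,0,0]]' --travel '[[0,0,0.001],[0,0,0],[0,0,0],[0,0,0],[0,0,0]]' --grip '[1,1,1,1,1]'

```text
t: 15.4
tool_pos: [0.486, -0.0025, 0.0649]
ee_rot: [-0.0, 1.0, 0.0, -0.0]
wrist_force: [0.8, 2.6, -1.2]
finger_gap: 0.015
grip_force: 20.0
```

play_rows --rotation '[[0,0,0],[0,0,0],[0,0,0],[0,0,0],[0,0,0]]' --travel '[[0,0.0005,0],[0,0,0.001],[0,0,0.001],[0,0,0],[0,0,0]]' --grip '[1,1,1,1,1]'

```text
t: 15.9
tool_pos: [0.4861, -0.0023, 0.063]
ee_rot: [-0.0, 1.0, -0.0, -0.0]
wrist_force: [-0.5, 1.3, -0.2]
finger_gap: 0.0158
grip_force: 20.0
```

play_rows --rotation '[[0,0,0],[0,0,0],[0,0,0],[0,0,0],[0,0,0]]' --travel '[[0,0,0.0005],[0,0,0.0005],[0,0,0],[0,0,0],[0,0,0]]' --grip '[1,1,1,1,1]'

```text
t: 16.4
tool_pos: [0.4862, -0.0023, 0.0621]
ee_rot: [-0.0, 1.0, -0.0, -0.0]
wrist_force: [-0.4, 1.1, -0.1]
finger_gap: 0.0155
grip_force: 20.0
```

One more small step to feel the panel.

play_rows --rotation '[[0,0,0],[0,0,0],[0,0,0],[0,0,0],[0,0,0]]' --travel '[[0,0,0.0005],[0,0,0.0005],[0,0,0],[0,0,0],[0,0,0]]' --grip '[1,1,1,1,1]'

```text
t: 16.9
tool_pos: [0.4863, -0.0023, 0.0619]
ee_rot: [-0.0, 1.0, -0.0, -0.0]
wrist_force: [-3.7, 1.8, 6.8]
finger_gap: 0.0153
grip_force: 20.0
```

Rim on the panel (6.8 N, z as predicted). I open only a little, to stay clear of the neighbouring keys, and back away upward.

play_rows --rotation '[[0,0,0],[0,0,0],[0,0,0],[0,0,0],[0,0,0]]' --travel '[[0,0,-0.0005],[0,0,0],[0,0,0],[0,0,0],[0,0,0]]' --grip '[1,0.35,0.35,0.35,0.35]'

```text
t: 17.4
tool_pos: [0.4863, -0.0024, 0.0615]
ee_rot: [-0.0, 1.0, -0.0, 0.0]
wrist_force: [0.9, 0.4, 0.1]
finger_gap: 0.0303
grip_force: 0.0
```

play_rows --rotation '[[0,0,0],[0,0,0],[0,0,0],[0,0,0],[0,0,0]]' --travel '[[0,0,-0.01],[0,0,-0.03],[0,0,-0.045],[0,0,-0.045],[0,0.03,0]]' --grip '[0.35,0.35,0.35,0.35,0.35]'

```text
t: 17.9
tool_pos: [0.4908, 0.0255, 0.1999]
ee_rot: [0.002, 1.0, -0.002, 0.007]
wrist_force: [0.6, 0.3, -0.4]
finger_gap: 0.0307
grip_force: 0.0
```

play_rows --rotation '[[0,0,0],[0,0,0],[0,0,0],[0,0,0],[0,0,0]]' --travel '[[0,0.045,0],[0,0.045,0],[0,0.045,0],[0,0.045,0],[0,0,0]]' --grip '[0.35,0.35,0.35,0.35,0.35]'

```text
t: 18.4
tool_pos: [0.4856, 0.2118, 0.1925]
ee_rot: [-0.003, 1.0, 0.001, 0.0]
wrist_force: [0.5, -1.0, 0.9]
finger_gap: 0.0306
grip_force: 0.0
```

```bash
python3 - <<'E'
from h import *
s=env.read_state();print(s['tool_pos'],s['finger_gap'],s['wrist_force'])
p,d=snap('side','side5');q,e=snap('top','top5')
for n,D in(('side',d),('top',e)):
    P=cloud(n,D);m=(abs(P[...,0]-.487)<.016)&(abs(P[...,1]+.002)<.016)&(P[...,2]<.12)
    print(n,np.sort(P[m][:,2])[-6:].round(4),P[m&(P[...,2]>.07)].mean(0).round(4))
im=np.zeros((600,800,3),np.uint8)
im[:600,:480]=cv2.resize(p[120:220,190:270,::-1],None,fx=6,fy=6,interpolation=cv2.INTER_CUBIC)
im[:350,490:790]=cv2.resize(q[160:230,190:250,::-1],None,fx=5,fy=5,interpolation=cv2.INTER_CUBIC)
cv2.imwrite('pics/g.png',im)
E
```

```text
[0.48561257 0.21179132 0.19249414] 0.030622706622182763 [ 0.47432151 -0.95041686  0.93931835]
side [0.0864 0.0865 0.0869 0.0876 0.0876 0.0886] [ 0.4884 -0.0049  0.0819]
top [0.0863 0.0863 0.088  0.0885 0.0891 0.0901] [ 0.484  -0.003   0.0836]
```

View pics/g.png

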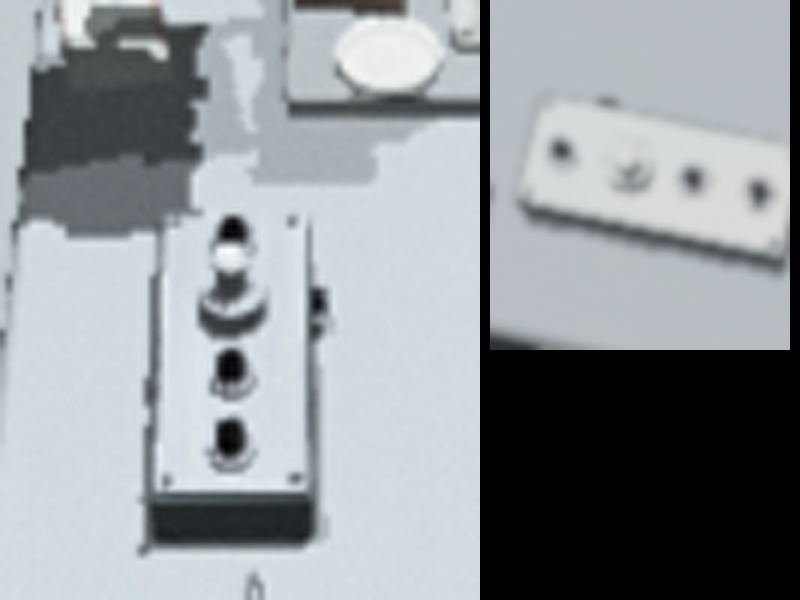

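Picture g shows the cap standing upright and centred over the second bezel, at side (230,300) and top (630,170). The other keys are up and the gripper is clear. The cap's measured top height, and the contact height on placing, both match fully seated.

```bash
python3 -c "
from plant import env
print(env.hand_in())"
```

```text
the job is handed in; nothing more can be done
None
```

Key 2 was the one that snapped over and stayed in (about 3.4 N the highest reading there, 6.2 N on key 1), the aluminium guard cap now stands over it down on the panel and released, and the job is handed in at about 18.5 s.

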